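# Shut the plate sealer and hold its press lever

### The arm

A 6-joint arm with a two-finger parallel gripper is mounted at the origin on the work surface. World frame = base frame: x ahead of the robot, y to its left, z up, the work surface at z = 0. Lengths are in m, angles in rad, forces in N, time in s.
With the tool pointing down it reaches from about 0.275 to 0.85 m from the base axis. Payload 19 kg.
Tool frame: the origin (TCP) lies midway between the tips of the shut fingers; the grasp point (between the pads) lies 19 mm behind it; z points along the fingers, y is the line along which they close (so a half turn about z gives the same grasp; the last joint's range is limited). The gripper opens to 85 mm and grips with 20 to 120 N. Pads are 22 mm wide; open, the fingers measure 114 mm over their backs; the gripper's body (76 mm by 85 mm) begins 54 mm behind the grasp point. The pads swing forward as they close: fully open they stand 13 mm farther back than shut.
Start: joints at [0.969, 0.15, 1.437, -0, 1.554, -0.134], TCP at [0.259, 0.513, 0.231] pointing down, gripper open.
Joint ranges: [-2.8, 2.8], [-0.68, 2.1], [0.12, 2.68], [-1.39, 4.53], [0.16, 2.79], [-2.81, 2.81]. Speed limits (rad/s): [1.89, 1.89, 2.22, 3.01, 3.01, 3.01].

### API

Orientations are given as a unit quaternion [x, y, z, w].
In Python, from plant import monitor, optics, bot gives the robot as it stands.
- The arm moves only by the shell command python3 -m crank 'ROWS' [FORCE]. ROWS is a JSON list that holds a single list of rows (three levels of brackets), with 1 to 12 rows, each of 7 numbers: dx, dy, dz in normalised numbers (1 is 0.8 m), then a rotation vector rx, ry, rz in parts of the range, where 1.0 means pi rad, then the opening from 0.0 (shut) to 1.0 (fully open); each row shifts and turns the commanded pose from where the row before left it, along the tool's axes as they then stand; what a row does not reach is not made up. A row lasts 1/12 s, in which the tool goes at most 0.0417 m and 0.125 rad, less where a joint would pass 70% of its speed; a pose out of reach is approached as far as the arm can. The fingers move at their own pace and stop on an object; FORCE is the grip in N (left out, the last holds). Time passes only in rows, so rows that do not move let the fingers close. It prints the time, the measured TCP pose, the force, the opening and the grip force at its end. No shift or turn number may pass 1 either way. Input that does not fit is refused with a message, and nothing moves.
- monitor.read_state(): the state, without advancing time (a new reading comes with each control period).
- optics.snapshot(name): name is "side" or "top" or "wrist"; returns the picture (480x640x3 uint8, blue, green, red); there is no depth.
- optics.camera_model(name): a dict with "camera_matrix" (3x3 intrinsics, pixels), "R" (3x3) and "t" (3): a world point X has camera coordinates R X + t. Camera axes: x right, y down, z forward; pixel columns grow to the right and rows downward; lengths in m; the calibration is good to about 2 mm. A picture is of the moment at which its call begins: read the wrist's pose just before it. camera_model takes no time and is no camera call; for the wrist camera it gives the pose at the moment of the call.
- bot.close_job(): hands the job in; it is judged then, once.
The state is a dict: "time_s": time; "joint_pos": joint angles; "joint_velocities": joint speeds; "effort": joint torques, N m; "tcp_pos": TCP position; "eef_rot": TCP orientation; "ft_force": force on the tool from outside, world axes, zero at the start; "wrist_torque": the same for the moment, N m; "gripper_width": opening from 0.0 (shut) to 1.0 (fully open); "grip_force": force on a finger pad.
Only numpy, scipy, OpenCV 4.12 (cv2) and the standard library are available. Lean on these libraries where they do the work, as an engineer would, in place of code of your own. Each camera call takes 0.05 s, during which the arm holds its last target. There are 200 camera calls.

### The job

The manual plate sealer on the bench is loaded with a 96-well plate. First press its open lid down by the blue pad until the catch holds it shut by itself, and take the gripper off it; then push the spring-loaded red lever down until the gauge needle stands in the green sector, without ever running into the red, and keep it there: finish while still holding the lever down in the green. Leave the things standing around the sealer where they are.

Things in the scene. Friction and masses are not known exactly. Their poses are not given: they have to be found in the camera images.
- sealer: Plate sealer: cream housing 265 (x) by 200 mm (y), fixed. Origin on the bench, 100 mm behind its front face, midway across; x points from front (robot's side) to back, y to its left, z up. x -100 to 90 mm: dark deck, z 66 mm, white plate on it, the lid over it; behind: console 76 mm high with the gauge. Red lever on the right side (-y). Yaw -0.25 to 0.35 rad.
- lid_hinge (a point): A point on the lid's hinge line (along the sealer's y, at the back of the deck): sealer x 80, y 0, z 78 mm. Fixed to the sealer. The lid is a cream panel 170 mm (front to back) by 190 mm, 16 mm thick, its underside in the hinge plane.
- sealer_lid (a joint): Lid opening, rad: 0 shut, grows as the front edge rises; starts 0.6 to 1.0, stays about where left. Near shut a weak spring lifts it again unless the catch at mid front edge has snapped in: met at about 0.09 (front edge 15 mm up), it snaps through below about 0.04 and then holds the lid at 0 to 0.01. Snapping takes about 15 N down on the pad; at 0 there is a rigid stop.
- lid_pad (a point): Centre of the top face of the blue press pad (36 mm front to back by 60 mm, 4 mm proud of the lid) at the lid's front edge: 145 mm from the hinge line along the lid and 20 mm above the hinge plane (98 mm above the bench when shut). Moves with the lid; the z axis is normal to the lid.
- press_lever (a joint): Lever travel, rad: 0 at rest (raised), grows as it is pushed down, stop at 1.0. Gauge green from 0.58 to 0.76, red from 0.86. A spring returns it: about 4 N down on the grip starts it, 12 to 13 N holds it in the green, 17 N at the stop. It rises again when let go.
- lever_pivot (a point): A point on the lever's axis (along the sealer's y) at sealer x 60, y -165, z 85 mm, level with the middle of the grip along y. Fixed to the sealer.
- lever_grip (a point): Centre of the red grip: round bar 22 mm across, 66 mm long, along the sealer's y (y -132 to -198 mm), 150 mm from the lever's axis, towards the front (-x). At travel q the line from axis to grip rises 0.60 - q rad above level: grip centre 85 + 150 sin(0.60 - q) mm above the bench, i.e. 170 at rest, 88 to 61 in the green, below 46 in the red.
- gauge (a point): Centre of the round gauge face, 68 mm across, facing up on the rear console at sealer x 129, y -50, z 84 mm: white with a grey, a green and a red sector; its black needle turns clockwise (from above) 2.5 times as far as the lever.
- reagent: Bystander: amber screw-top jar, 54 mm across, 110 mm tall, to the left of the sealer; origin at the centre of its underside.
- tip_box: Bystander: blue-grey pipette tip box, 87 by 57 mm, 59 mm tall, to the left of the sealer; origin at the centre of its underside.
- tube_rack: Bystander: orange tube rack with eight capped tubes, 100 by 50 mm, 38 mm tall, to the right of the sealer behind the lever's grip; origin at the centre of its underside.

How it is judged:
By the outcome, as a careful person would: the job done as asked, in the order asked, and still so for the second after the job is handed in, while the arm keeps its last pose, push and grip.
It also fails if it takes over 54 s, if anything falls off the work surface, if the arm or the gripper's body presses on something with over 40 N, if the wrist force passes 120 N, or if a joint passes its speed limit or range.

## Working session

There is one attempt and no reset: what is moved stays moved. The work goes in short steps, Python scripts to look and compute and a shell command to move; the robot and the scene stay as the last step left them, time stands still between calls to the robot, and variables do not carry over. Pictures are saved under pics/ and viewed, at most 10 in all, crops included, and the job is handed in when it is done.

```bash
mkdir -p pics; ls; python3 - <<'E'
from plant import monitor, optics, bot
import cv2,json
s=monitor.read_state();print({k:s[k] for k in('time_s','tcp_pos','eef_rot','ft_force','gripper_width')})
for n in("side","top"):
    cv2.imwrite(f"pics/{n}0.png",optics.snapshot(n)); m=optics.camera_model(n); print(n,m)
E
```

```text
pics
{'time_s': 0.0, 'tcp_pos': array([0.25916191, 0.51302011, 0.23068045]), 'eef_rot': array([ 2.31757207e-01,  9.72773478e-01, -5.63714712e-04, -2.01452268e-04]), 'ft_force': array([ 0.51195589,  1.13689388, -0.91307188]), 'gripper_width': 0.9981545856823801}
side {'camera_matrix': array([[455.79663414,   0.        , 321.06524205],
       [  0.        , 455.79663414, 241.1072151 ],
       [  0.        ,   0.        ,   1.        ]]), 'R': array([[ 0.9890996 , -0.14578006, -0.02074014],
       [-0.10899791, -0.63016375, -0.76877376],
       [ 0.0990022 ,  0.76265445, -0.63918444]]), 't': array([-0.61213783,  0.17083321,  0.80190705])}
top {'camera_matrix': array([[487.16484418,   0.        , 313.42490915],
       [  0.        , 487.16484418, 239.1650863 ],
       [  0.        ,   0.        ,   1.        ]]), 'R': array([[-0.00174485, -0.99999621, -0.0021316 ],
       [-0.99372964,  0.00197222, -0.11179226],
       [ 0.11179604,  0.00192318, -0.99372931]]), 't': array([0.05804934, 0.64714713, 1.02636294])}
```

View pics/side0.png

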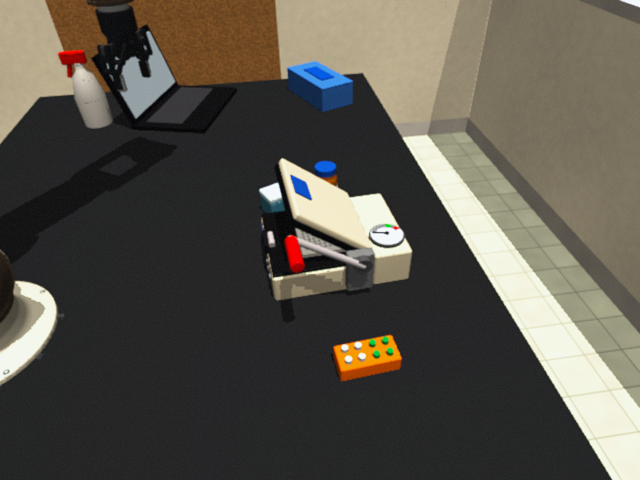

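View pics/top0.png

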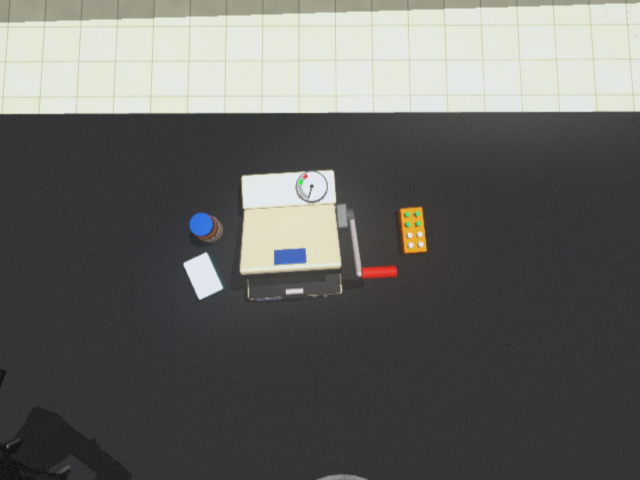

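The side view shows the lid open (pad near 301,187), the red grip at about (294,253) and the gauge at (387,235). In the top view the pad is at (290,257), the grip at (379,272) and the gauge at (312,186). I'll enlarge both to read the points more precisely.

```bash
python3 - <<'E'
import cv2
a=cv2.imread("pics/side0.png")[145:305,250:420]; b=cv2.imread("pics/top0.png")[160:310,230:430]
cv2.imwrite("pics/sidec.png",cv2.resize(a,None,fx=3.7,fy=3.7,interpolation=cv2.INTER_CUBIC))
cv2.imwrite("pics/topc.png",cv2.resize(b,None,fx=4,fy=4,interpolation=cv2.INTER_CUBIC))
E
```

```text
(no output)
```

View pics/sidec.png

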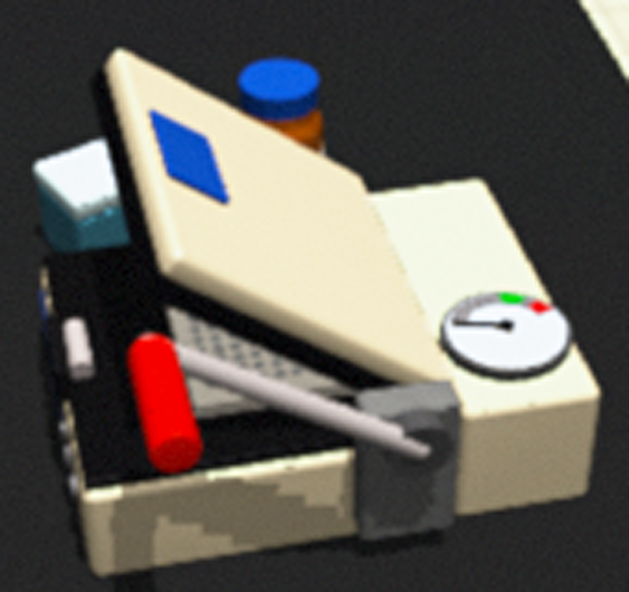

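View pics/topc.png

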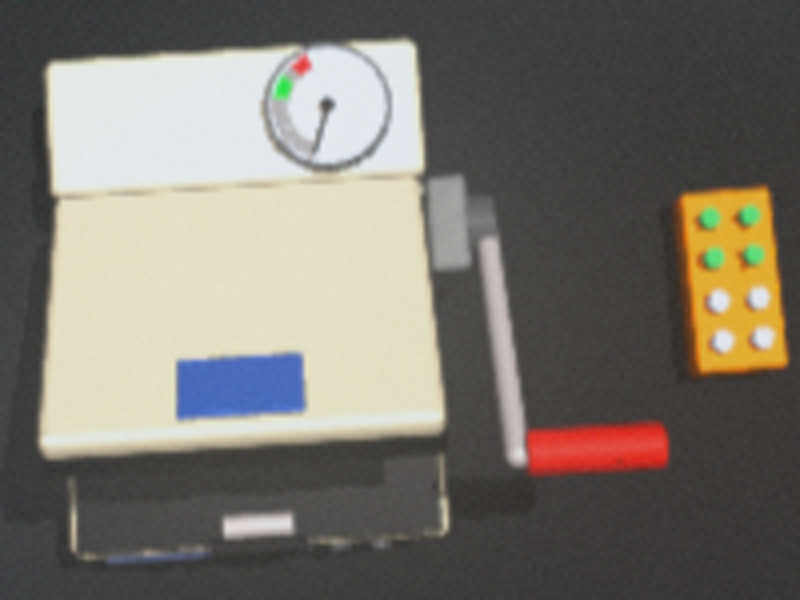

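The side crop shows the pad corners at (150,112), (205,137), (229,202) and (180,184), the gauge hub at (507,333), and the grip running from (150,343) to (178,450). The top crop shows the pad corners at (177,361), (302,354), (304,409) and (178,418), the gauge hub at (327,105), and the grip running from (528,450) to (667,445). I'll fit the pose to these.

```bash
cat > h.py <<'E'
import numpy as np
from scipy.spatial.transform import Rotation as R
def proj(m,X):
    c=np.atleast_2d(X)@m["R"].T+m["t"]; u=c@np.array(m["camera_matrix"]).T
    return u[:,:2]/u[:,2:]
def lidpt(a,d,y,h): return np.array([.08-d*np.cos(a)-h*np.sin(a)*-1*-1 if 0 else .08-d*np.cos(a)+h*np.sin(a), y, .078+d*np.sin(a)+h*np.cos(a)])
def grip(q,y=-.165): return np.array([.06-.15*np.cos(.6-q),y,.085+.15*np.sin(.6-q)])
def world(p,X):
    c,s=np.cos(p[2]),np.sin(p[2]); X=np.atleast_2d(X)
    return np.c_[p[0]+c*X[:,0]-s*X[:,1],p[1]+s*X[:,0]+c*X[:,1],X[:,2]]
E
sed -i 's/ if 0 else .*+h\*np.sin(a), y/, y/; s/-h\*np.sin(a)\*-1\*-1/+h*np.sin(a)/' h.py; grep lidpt h.py
python3 - <<'E'
from h import *
from plant import optics
from scipy.optimize import least_squares
S=optics.camera_model("side");T=optics.camera_model("top")
def mod(p):
    a=p[3]
    pad=[lidpt(a,.163,.03,.02),lidpt(a,.127,.03,.02),lidpt(a,.127,-.03,.02),lidpt(a,.163,-.03,.02)]
    return world(p,pad+[[.129,-.05,.084],grip(0,-.132),grip(0,-.198),[.165,.1,.076],[.165,-.1,.076]])
side=np.array([[150,112],[205,137],[229,202],[180,184],[507,333],[150,343],[178,450],[487,180],[600,393]])/3.7+[250,145]
top=np.array([[178,418],[177,361],[302,354],[304,409],[327,105],[528,450],[667,445],[48,62],[414,40]])/4+[230,160]
f=lambda p:np.r_[(proj(S,mod(p))-side).ravel(),(proj(T,mod(p))-top).ravel()]
r=least_squares(f,[.6,.05,0,.7],loss="soft_l1"); p=r.x
print(p.round(4)); print(f(p).reshape(-1,2).round(1).tolist())
print("pad",world(p,lidpt(p[3],.145,0,.02)).round(4),"shut",world(p,lidpt(0,.145,0,.02)).round(4))
for q in(0,.3,.67):print("grip",q,world(p,grip(q)).round(4))
# independent two-view triangulation
import cv2
P=lambda m:m["camera_matrix"]@np.c_[m["R"],m["t"]]
X=cv2.triangulatePoints(P(S),P(T),side.T,top.T);print((X[:3]/X[3]).T.round(3).tolist())
E
```

```text
def lidpt(a,d,y,h): return np.array([.08-d*np.cos(a)+h*np.sin(a), y, .078+d*np.sin(a)+h*np.cos(a)])
[0.6237 0.1016 0.0603 0.6425]
[[-1.0, -0.5], [0.1, 0.8], [-0.3, 1.0], [-3.8, -2.2], [-0.5, -1.0], [-0.3, 3.3], [-1.0, 2.2], [-1.1, -1.3], [1.2, -0.1], [-0.3, -0.4], [0.1, -0.6], [0.3, -0.8], [0.6, -0.1], [0.3, -0.6], [-0.6, 0.3], [-0.5, -0.6], [-1.2, -1.3], [0.9, -1.5]]
pad [[0.5997 0.1001 0.1809]] shut [[0.5588 0.0977 0.098 ]]
grip 0 [[ 0.57   -0.067   0.1697]]
grip 0.3 [[ 0.5505 -0.0681  0.1293]]
grip 0.67 [[ 0.5442 -0.0685  0.0745]]
[[0.584, 0.129, 0.191], [0.612, 0.131, 0.172], [0.615, 0.072, 0.172], [0.59, 0.07, 0.186], [0.756, 0.06, 0.081], [0.569, -0.034, 0.177], [0.572, -0.1, 0.174], [0.782, 0.209, 0.074], [0.792, 0.014, 0.074]]
```

The rows are not in the units I measure in: shifts go in shares of 0.8 m and turns go in shares of pi rad. I convert before sending: -0.1056 rad / 3.1416 = -0.0336.

```bash
python3 -m crank '[[[0, 0, 0, 0, 0, -0.0336, 0], [0, 0, 0, 0, 0, -0.0336, 0], [0, 0, 0, 0, 0, -0.0336, 0], [0, 0, 0, 0, 0, -0.0336, 0], [0, 0, 0, 0, 0, -0.0336, 0], [0, 0, 0, 0, 0, 0, 0], [0, 0, 0, 0, 0, 0, 0]]]' 30; cat >> h.py <<'E'
p0=np.array([.6237,.1016,.0603,.6425])
def rel(Xs,p=p0):
    from plant import monitor
    s=monitor.read_state(); r=R.from_quat(s["eef_rot"])
    d=r.inv().apply(world(p,Xs)-s["tcp_pos"])
    print("t",round(s["time_s"],2),"f",np.round(s["ft_force"],1),"z",np.round(r.as_matrix(),3).tolist()); print((d*1000).round(1).tolist())
E
python3 -c "
from h import *
a=.6425
rel([lidpt(a,.145,0,.05)]+[lidpt(b,.145,0,.02) for b in (.64,.5,.4,.3,.2,.1,0)]+[grip(0),grip(.67)])"
```

```text
time_s: 0.68
tcp_pos: [0.2592, 0.5131, 0.231]
eef_rot: [-0.028, 1.0, -0.0, -0.0]
ft_force: [-0.0, -0.6, -0.3]
gripper_width: 0.007
grip_force: 0.0
t 0.68 f [-0.  -0.6 -0.3] z [[-0.998, -0.057, -0.0], [-0.057, 0.998, -0.0], [0.0, -0.0, -1.0]]
[[-334.4, -431.6, 26.2], [-316.2, -431.6, 50.5], [-302.9, -431.7, 66.0], [-294.8, -431.7, 78.2], [-287.9, -431.7, 91.1], [-282.4, -431.7, 104.7], [-278.3, -431.7, 118.7], [-275.5, -431.7, 133.1], [-277.3, -596.8, 61.5], [-251.5, -596.8, 156.7]]
```

In the tool's units: -0.0309 m / 0.8 = -0.0386, -0.0226 m / 0.8 = -0.0283.

```bash
python3 -m crank '[[[-0.0283, -0.0386, 0, 0, 0, 0, 0], [-0.0283, -0.0386, 0, 0, 0, 0, 0], [-0.0283, -0.0386, 0, 0, 0, 0, 0], [-0.0283, -0.0386, 0, 0, 0, 0, 0], [-0.0283, -0.0386, 0, 0, 0, 0, 0], [-0.0283, -0.0386, 0, 0, 0, 0, 0], [-0.0283, -0.0386, 0, 0, 0, 0, 0], [-0.0283, -0.0386, 0, 0, 0, 0, 0], [-0.0283, -0.0386, 0, 0, 0, 0, 0], [-0.0283, -0.0386, 0, 0, 0, 0, 0], [-0.0283, -0.0386, 0, 0, 0, 0, 0], [-0.0283, -0.0386, 0, 0, 0, 0, 0]]]'
python3 -m crank '[[[-0.0283, -0.0386, 0, 0, 0, 0, 0], [-0.0283, -0.0386, 0, 0, 0, 0, 0], [0, 0, 0, 0, 0, 0, 0], [0, 0, 0, 0, 0, 0, 0]]]'
python3 - <<'E'
from h import *
from plant import optics
import cv2
rel([lidpt(b,.145,0,.02) for b in (.64,.5,.4,.3,.2,.1,0)]+[grip(0),grip(.67)])
a=optics.snapshot("side")[125:285,240:420]
cv2.imwrite("pics/side1.png",cv2.resize(a,None,fx=3.5,fy=3.5,interpolation=cv2.INTER_CUBIC))
E
```

```text
time_s: 1.68
tcp_pos: [0.5532, 0.1576, 0.2313]
eef_rot: [-0.028, 1.0, -0.0, -0.0]
ft_force: [0.3, 0.6, -0.5]
gripper_width: 0.001
grip_force: 0.0
time_s: 2.02
tcp_pos: [0.6018, 0.0988, 0.2305]
eef_rot: [-0.027, 1.0, -0.0, -0.001]
ft_force: [0.5, 0.1, -0.6]
gripper_width: 0.002
grip_force: 0.0
t 2.02 f [ 0.5  0.1 -0.6] z [[-0.999, -0.054, -0.001], [-0.054, 0.999, -0.0], [0.001, -0.0, -1.0]]
[[2.3, 1.5, 49.8], [15.6, 1.4, 65.4], [23.7, 1.4, 77.6], [30.5, 1.3, 90.5], [36.0, 1.3, 104.1], [40.1, 1.3, 118.1], [42.8, 1.3, 132.5], [40.7, -163.7, 60.8], [66.4, -163.9, 156.1]]
```

View pics/side1.png

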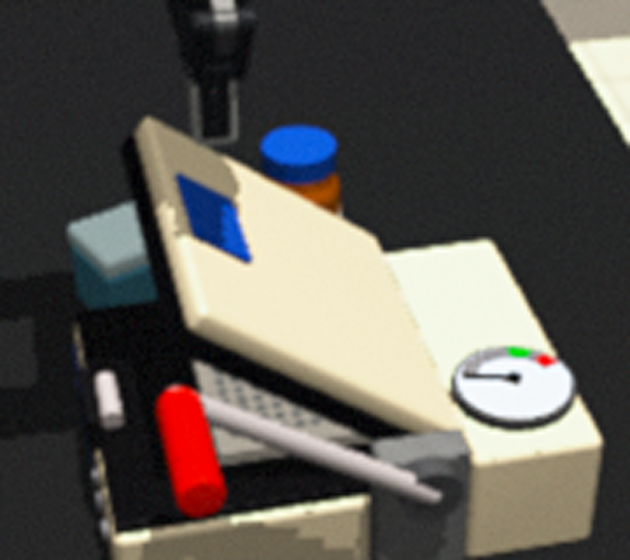

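The fingertips are at (212,140) in the crop, above the pad at (213,218), so the aim is good. I'll press down along the lid's arc.

In the tool's units: 0.02 m / 0.8 = 0.025, 0.015 m / 0.8 = 0.0188.

```bash
python3 -m crank '[[[0.0013, 0.0013, 0.025, 0, 0, 0, 0], [0.0013, 0, 0.025, 0, 0, 0, 0], [0.0063, 0, 0.01, 0, 0, 0, 0], [0.0113, 0, 0.0188, 0, 0, 0, 0], [0.0088, 0, 0.015, 0, 0, 0, 0], [0.0075, 0, 0.015, 0, 0, 0, 0], [0.0063, 0, 0.0163, 0, 0, 0, 0], [0.005, 0, 0.015, 0, 0, 0, 0], [0, 0, 0, 0, 0, 0, 0]]]'
python3 -c "
from h import *
rel([lidpt(b,.145,0,.02) for b in (.2,.1,0)])"
```

```text
time_s: 2.82
tcp_pos: [0.5611, 0.0999, 0.1179]
eef_rot: [-0.03, 1.0, 0.0, -0.001]
ft_force: [-0.5, 0.9, 0.3]
gripper_width: 0.001
grip_force: 0.2
t 2.82 f [-0.5  0.9  0.3] z [[-0.998, -0.06, -0.003], [-0.06, 0.998, -0.0], [0.003, 0.0, -1.0]]
[[-4.4, -2.1, -8.5], [-0.3, -2.1, 5.5], [2.4, -2.1, 19.9]]
```

In the tool's units: 0.005 m / 0.8 = 0.0063, 0.004 m / 0.8 = 0.005.

```bash
for i in 1; do python3 -m crank '[[[0.0013, 0, 0.0063, 0, 0, 0, 0], [0.0013, 0, 0.0063, 0, 0, 0, 0], [0, 0, 0.005, 0, 0, 0, 0], [0, 0, 0, 0, 0, 0, 0]]]'; done
python3 -m crank '[[[0, 0, 0.0038, 0, 0, 0, 0], [0, 0, 0, 0, 0, 0, 0]]]'
python3 -m crank '[[[0, 0, 0.0038, 0, 0, 0, 0], [0, 0, 0, 0, 0, 0, 0]]]'
```

```text
time_s: 3.15
tcp_pos: [0.5611, 0.0993, 0.1054]
eef_rot: [-0.03, 1.0, 0.0, 0.0]
ft_force: [0.2, 1.4, 1.3]
gripper_width: -0.004
grip_force: 0.5
time_s: 3.32
tcp_pos: [0.5613, 0.0992, 0.1024]
eef_rot: [-0.03, 1.0, -0.0, 0.0]
ft_force: [-0.6, 1.4, 0.4]
gripper_width: 0.003
grip_force: 0.6
time_s: 3.48
tcp_pos: [0.5612, 0.099, 0.099]
eef_rot: [-0.03, 1.0, -0.0, -0.0]
ft_force: [-0.5, -0.2, 0.1]
gripper_width: -0.004
grip_force: 0.2
```

```bash
python3 - <<'E'
from plant import optics
import cv2
a=optics.snapshot("side")[125:285,240:420]
cv2.imwrite("pics/side2.png",cv2.resize(a,None,fx=3.5,fy=3.5,interpolation=cv2.INTER_CUBIC))
E
```

```text
(no output)
```

View pics/side2.png

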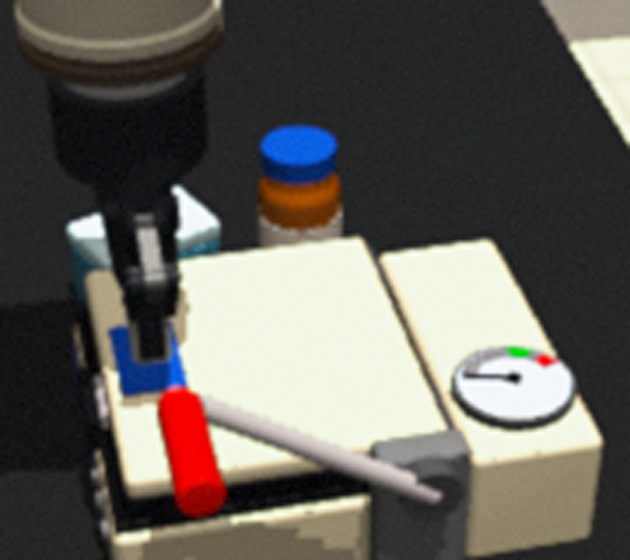

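The lid is nearly shut, with the fingertips over the pad at about (150,355). I'll keep pressing until there's a solid reaction force.

```bash
python3 -m crank '[[[0, 0, 0.0025, 0, 0, 0, 0], [0, 0, 0, 0, 0, 0, 0]]]'
python3 -m crank '[[[0, 0, 0.0013, 0, 0, 0, 0], [0, 0, 0, 0, 0, 0, 0]]]'
python3 -m crank '[[[0, 0, 0.0013, 0, 0, 0, 0], [0, 0, 0, 0, 0, 0, 0]]]'
```

```text
time_s: 3.7
tcp_pos: [0.5613, 0.099, 0.0979]
eef_rot: [-0.03, 1.0, -0.0, 0.0]
ft_force: [-2.2, -0.2, 6.1]
gripper_width: 0.002
grip_force: 3.0
time_s: 3.87
tcp_pos: [0.5614, 0.099, 0.0977]
eef_rot: [-0.03, 1.0, -0.0, 0.001]
ft_force: [-8.8, -0.9, 18.8]
gripper_width: 0.002
grip_force: 9.5
time_s: 4.03
tcp_pos: [0.5614, 0.099, 0.0975]
eef_rot: [-0.03, 1.0, -0.0, 0.001]
ft_force: [-13.2, -0.5, 29.9]
gripper_width: 0.004
grip_force: 14.8
```

The stop is rigid at the pad's shut height of 98 mm. I'll lift off, move over to the lever grip and check that the lid stays shut.

In the tool's units: -0.035 m / 0.8 = -0.0438, -0.03 m / 0.8 = -0.0375.

```bash
python3 -m crank '[[[0, 0, -0.0075, 0, 0, 0, 0], [0, 0, -0.0375, 0, 0, 0, 0], [0, 0, -0.0375, 0, 0, 0, 0], [0, 0, -0.0438, 0, 0, 0, 0], [0, 0, -0.025, 0, 0, 0, 0], [0, -0.0438, 0, 0, 0, 0, 0], [0, -0.0438, 0, 0, 0, 0, 0], [0, -0.0438, 0, 0, 0, 0, 0], [0, -0.0438, 0, 0, 0, 0, 0], [0, -0.03, 0, 0, 0, 0, 0], [0, 0, 0, 0, 0, 0, 0], [0, 0, 0, 0, 0, 0, 0]]]'
python3 - <<'E'
from h import *
from plant import optics
import cv2
rel([grip(0)]+[grip(q)+[0,0,.011] for q in (0,.2,.4,.6,.67)])
a=optics.snapshot("side")[125:285,240:420]
cv2.imwrite("pics/side3.png",cv2.resize(a,None,fx=3.5,fy=3.5,interpolation=cv2.INTER_CUBIC))
E
```

```text
time_s: 5.03
tcp_pos: [0.571, -0.0659, 0.216]
eef_rot: [-0.029, 1.0, 0.0, -0.0]
ft_force: [-0.1, 0.0, 0.4]
gripper_width: 0.003
grip_force: 0.0
t 5.03 f [-0.1  0.   0.4] z [[-0.998, -0.058, -0.0], [-0.058, 0.998, 0.0], [0.0, 0.0, -1.0]]
[[1.0, -1.0, 46.3], [1.0, -1.0, 35.3], [15.4, -1.1, 61.6], [24.2, -1.1, 90.2], [27.2, -1.1, 120.0], [26.8, -1.1, 130.5]]
```

View pics/side3.png

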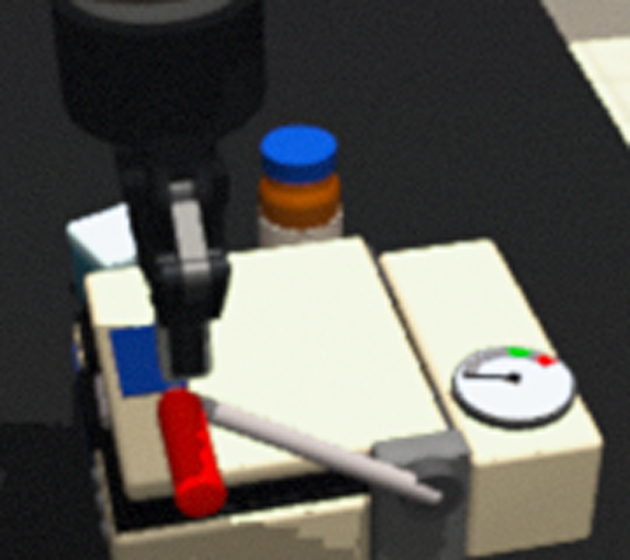

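The lid stays shut and the fingertips stand above the grip. Next I'll push the lever down along its arc.

In the tool's units: 0.02 m / 0.8 = 0.025, 0.015 m / 0.8 = 0.0188.

```bash
python3 -m crank '[[[0.0013, -0.0013, 0.025, 0, 0, 0, 0], [0, 0, 0.015, 0, 0, 0, 0], [0.0025, 0, 0.0075, 0, 0, 0, 0], [0.0075, 0, 0.0125, 0, 0, 0, 0], [0.0075, 0, 0.0163, 0, 0, 0, 0], [0.0063, 0, 0.0163, 0, 0, 0, 0], [0.005, 0, 0.0188, 0, 0, 0, 0], [0, 0, 0, 0, 0, 0, 0]]]'
python3 -m crank '[[[0.0025, 0, 0.015, 0, 0, 0, 0], [0.0013, 0, 0.0125, 0, 0, 0, 0], [0, 0, 0.01, 0, 0, 0, 0], [0, 0, 0, 0, 0, 0, 0], [0, 0, 0, 0, 0, 0, 0]]]'
python3 - <<'E'
from h import *
rel([grip(q)+[0,0,.011] for q in (.6,.67)])
E
```

```text
time_s: 5.75
tcp_pos: [0.5459, -0.0664, 0.1256]
eef_rot: [-0.03, 1.0, 0.0, -0.001]
ft_force: [-3.7, -0.9, 8.9]
gripper_width: -0.001
grip_force: 4.6
time_s: 6.17
tcp_pos: [0.544, -0.0668, 0.0979]
eef_rot: [-0.031, 1.0, -0.0, -0.0]
ft_force: [-7.7, -1.8, 11.4]
gripper_width: 0.0
grip_force: 5.7
t 6.17 f [-7.7 -1.8 11.4] z [[-0.998, -0.061, -0.001], [-0.061, 0.998, -0.0], [0.001, -0.0, -1.0]]
[[0.3, -1.7, 1.9], [-0.1, -1.7, 12.4]]
```

In the tool's units: 0.005 m / 0.8 = 0.0063, -0.001 m / 0.8 = -0.0013.

```bash
python3 -m crank '[[[0, 0, 0.0063, 0, 0, 0, 0], [-0.0013, 0, 0.005, 0, 0, 0, 0], [0, 0, 0.0025, 0, 0, 0, 0], [0, 0, 0, 0, 0, 0, 0], [0, 0, 0, 0, 0, 0, 0], [0, 0, 0, 0, 0, 0, 0]]]'
python3 - <<'E'
from h import *
from plant import optics
import cv2
rel([grip(q)+[0,0,.011] for q in (.6,.67)])
a=optics.snapshot("side")[125:285,240:420]; b=optics.snapshot("top")[160:220,230:350]
a=cv2.resize(a,None,fx=3.5,fy=3.5,interpolation=cv2.INTER_CUBIC)[:,:]; b=cv2.resize(b[:,50:],(280,240),interpolation=cv2.INTER_CUBIC)
a[:240,350:630]=b
cv2.imwrite("pics/side4.png",a)
E
```

```text
time_s: 6.67
tcp_pos: [0.5453, -0.0668, 0.0874]
eef_rot: [-0.031, 1.0, -0.0, 0.0]
ft_force: [-6.4, -0.6, 11.2]
gripper_width: -0.002
grip_force: 5.9
t 6.67 f [-6.4 -0.6 11.2] z [[-0.998, -0.061, 0.0], [-0.061, 0.998, -0.0], [-0.0, -0.0, -1.0]]
[[1.5, -1.6, -8.6], [1.2, -1.6, 1.9]]
```

View pics/side4.png

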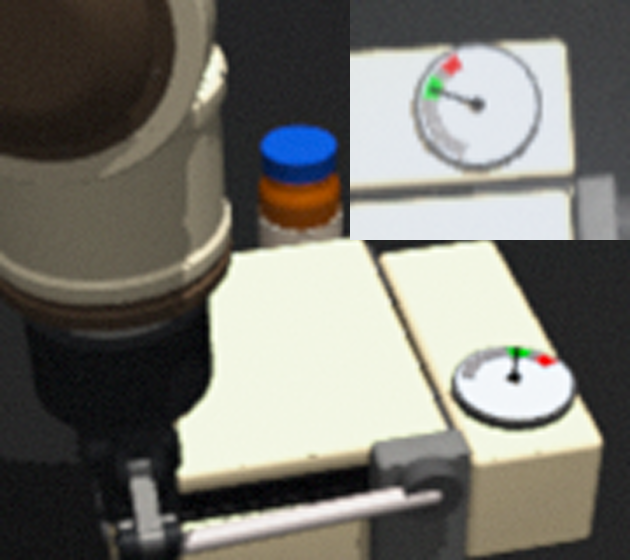

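Both views show the needle in the green: its tip is at (433,90) in the top inset and (515,352) in the side view. The lid is still shut. I'll hold for half a second to check it's steady, then hand in.

```bash
python3 -m crank '[[[0, 0, 0, 0, 0, 0, 0], [0, 0, 0, 0, 0, 0, 0], [0, 0, 0, 0, 0, 0, 0], [0, 0, 0, 0, 0, 0, 0], [0, 0, 0, 0, 0, 0, 0], [0, 0, 0, 0, 0, 0, 0]]]' && python3 -c "
from plant import bot
print(bot.close_job())"
```

```text
time_s: 7.27
tcp_pos: [0.5453, -0.0668, 0.0875]
eef_rot: [-0.031, 1.0, -0.0, 0.0]
ft_force: [-6.1, -0.4, 11.7]
gripper_width: -0.003
grip_force: 5.9
the job is handed in; nothing more can be done
None
```

The lid is latched shut with the gripper off it, and I handed the job in at 7.3 s with the arm holding the lever steady in the green at about 12 N; the gripper never touched the things around the sealer.

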